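# Pump up the vacuum hold-down

### The arm

A 6-joint arm with a two-finger parallel gripper is mounted at the origin on the work surface. World frame = base frame: x ahead of the robot, y to its left, z up, the work surface at z = 0. Lengths are in mm, angles in degrees, forces in N, time in s.
With the tool pointing down it reaches from about 275 to 750 mm from the base axis. Payload 10.2 kg.
Tool frame: the origin (TCP) lies midway between the tips of the shut fingers; the grasp point (between the pads) lies 19 mm behind it (ctrl.tcp_to_grasp is the distance from the TCP to the grasp point, in mm); z points along the fingers, y is the direction in which the jaws open and shut (so a half turn about z gives the same grasp; the last joint's range is limited). The gripper opens to 85 mm and grips with 20 to 120 N. Pads are 22 mm wide; open, the fingers measure 114 mm over their backs; the gripper's body (76 mm by 85 mm) begins 54 mm behind the grasp point. The pads swing forward as they close: fully open they stand 13 mm farther back than shut.
Start: joints at [-88.316, 17.928, 85.812, -0, 76.261, -12.8], TCP at [131.297, -508.323, 231.294] pointing down, gripper open.
Joint ranges: [-168.41, 168.41], [-55.51, 124.54], [10.69, 146.95], [-70.63, 250.63], [1, 178], [-165.06, 165.06]. Speed limits (degrees/s): [136.94, 136.94, 172.46, 180, 180, 180].

### API

Orientations are given as a 3x3 rotation matrix whose columns are the frame's x, y, z axes.
In Python, from workcell import ctrl gives the robot as it stands.
- The arm moves only by the tool servo_tool, never from a script. Its argument "increments" is a list that holds one entry, the list of rows, each a list of 6 numbers: the shift along the tool's x, y, z normalised to -1 to 1, where 1 is 500 mm, then the turn, a rotation vector about the tool's x, y, z normalised to -1 to 1, where 1 is pi rad. A call has exactly 5 rows; each row shifts and turns the commanded pose from where the row before left it, along the tool's axes as they then stand; what a row does not reach is not made up. A row lasts 1/8 s, in which the tool goes at most 62.5 mm and 10.7 degrees, less where a joint would pass 70% of its speed; a pose out of reach is approached as far as the arm can. A call with a number of a shift or a turn outside -1 to 1 is refused whole. A call with a gripper value outside its range is refused whole. "grip" is the opening, from -1 (shut) to 1 (fully open), set as the call begins (left out, the last holds). The fingers move at their own pace and stop on an object; "newtons" is the grip in N (left out, the last holds). Time passes only in rows, so rows that do not move let the fingers close, or fill a call up. It gives the time, the measured TCP pose, the force and the opening at its end, in the units of the state.
- ctrl.observe(): the state, without advancing time (a new reading comes with each control period).
- ctrl.snapshot(name): name is "side" or "top" or "wrist"; returns a dict with "img" (400x640x3 uint8, red, green, blue), "z_map" (400x640 float32, mm along the optical axis (not along the pixel's ray), 0 where there is no reading), "fx", "fy", "cx", "cy" (pixels), "cam_to_world" (4x4, takes a point from camera to world coordinates). Camera axes: x right, y up, looking along -z (the intrinsics and any distortion apply to the point x, -y, -z); pixel columns grow to the right and rows downward; lengths in mm; the calibration is good to about 2 mm. A picture is of the moment at which its call begins.
- ctrl.job_done(): hands the job in, once; it reports no verdict.
The state is a dict: "time": time; "joints": joint angles; "qd": joint speeds; "effort": joint torques, N m; "eef_pos": TCP position; "orientation": TCP orientation; "ft_force": force on the tool from outside, world axes, zero at the start; "wrist_torque": the same for the moment, N m; "finger_gap": finger opening in mm.
Only numpy, scipy, OpenCV 4.12 (cv2) and the standard library are available. Lean on these libraries where they do the work, as an engineer would, in place of code of your own. Each camera call takes 0.05 s, during which the arm holds its last target.

### The job

With the fingers, push the yellow travel lock on the vacuum hold-down aside as far as it goes, out from under the red plunger, then pump the red plunger with full strokes, letting it spring right back up each time, until the orange indicator pin has popped all the way out and its green foot shows. Do not touch the pin, leave the wooden toy car on its pad and everything else on the bench as it stands, and leave the plunger up and the lock aside.

Things in the scene. Friction and masses are not known exactly. Their poses are not given: they have to be found in the camera images.
- pump_unit: vacuum hold-down fixed to the bench: base 160 (x) x 380 (y) x 14 mm, y -145 to 235; grey pump box x -55 to 55, y -65 to 110, top 80 high; black suction pad 104 across at y 175, top 50 high. Origin on the bench under the plunger's axis, z up, x away from the robot, y to the robot's left (within 0.35 rad). Lock pivot at x 0, y -47; indicator pin at x 10, y 80
- plunger_top (a point): centre of the flat top of the red plunger head; moves with it. Head 60 mm across (flat part 48) and 18 thick on a 16 mm stem; its top is 150 mm above the bench when up, 130 when fully down. Below it a 48 mm steel barrel, top 106 mm above the bench
- plunger (a joint): plunger travel in m, straight down: 0 up, 0.020 fully down (stop). Spring: about 8 N at the top, 15 N at the bottom; it returns by itself in about 0.2 s. A stroke counts only if it goes down at least 0.014 and then right up again: the pin rises one click on the return. With the lock in, the plunger stops after about 4 mm
- lock (a joint): angle of the yellow travel lock about its vertical pivot, rad: 0 to 0.15 at the start (tab under the plunger head), 1.35 fully aside (stop); clear of the head above 1.15. Swings clockwise seen from above: the peg goes from the pivot's -y side (unit's frame) towards its -x side. Stays where left; friction about 0.1 N m, 2 N at the peg
- lock_peg_top (a point): centre of the top of the lock's upright yellow peg, 163 mm above the bench; moves with the lock. Peg 16 mm across, 60 mm from the pivot axis, free on all sides from 125 to 163 mm above the bench; below it the yellow arm, 12 mm wide, 111 to 123 mm above the bench
- lock_pivot (a point): on the vertical pivot axis of the lock, at the top of its hub, 129 mm above the bench
- pin_tip (a point): tip of the indicator pin: 99 to 109 mm above the bench at the start, 159 mm all the way out (stop). Each full stroke lifts it to a next click; clicks lie every 12 mm from 99 mm; the first stroke may lift it by two. It stays put between strokes. Further strokes when it is out change nothing
- pin: upright orange indicator pin, 14 mm across, round end, coming up out of a steel bushing (28 mm across, top 92 mm above the bench); its last 12 mm are green and show only when it is all the way out. Not to be touched. Origin 7 mm below its tip, z up
- toy_car: unpainted wooden toy car body without wheels, 62 x 110 x 42 mm, lying loose on the suction pad, its underside 50 mm above the bench; origin at the centre of its underside. To be left as it lies
- sanding_block: cork sanding block 65 x 105 x 28 mm lying on the bench; origin at the centre of its underside; to be left alone, like all that follow
- glue_bottle: yellow glue bottle with orange cap, 56 mm across, 160 mm tall, upright; origin at the centre of its underside
- screw_jar: glass screw jar with red lid, 64 mm across, 85 mm tall; origin at the centre of its underside
- paint_can: metal can with blue label, 74 mm across, 100 mm tall; origin at the centre of its underside
- tape_roll: blue roll of tape lying flat, 90 mm across, 24 mm high; origin at the centre of its underside
- screwdriver: green-handled screwdriver lying on the bench; origin on its underside
- paint_brush: small brush lying on the bench; origin on its underside
Not all that is in view belongs to the job. Leave any blue or turquoise look-alike of the toy_car alone.

How it is judged:
By the outcome, as a careful person would: the job done as asked, in the order asked, and still so for the second after the job is handed in, with the robot touching nothing.
It also fails if it takes over 51 s, if anything falls off the work surface, if the arm or the gripper's body presses on something with over 40 N, if the wrist force passes 120 N, or if a joint passes its speed limit or range.

## Working session

There is one attempt and no reset: what is moved stays moved. The work goes in short steps, Python scripts to look and compute and a tool call to move; the robot and the scene stay as the last step left them, time stands still between calls to the robot, and variables do not carry over. Pictures are saved under pics/ and viewed, and the job is handed in when it is done.

Besides the shell and the picture viewer there is one more tool, called after "Emit:" as name(argument=value, ...), one argument or row to a line, values as JSON. servo_tool: Moves the arm, as the interface text tells. Its arguments: {"type":"object","properties":{"increments":{"type":"array"},"grip":{"type":"number"},"newtons":{"type":"number"}},"required":["increments"]}

```bash
mkdir -p pics; ls; cat > h.py <<'E'
from workcell import ctrl
import numpy as np, cv2, pickle
def snap(n,f):
    s=ctrl.snapshot(n); cv2.imwrite(f'pics/{f}.png',cv2.cvtColor(s['img'],cv2.COLOR_RGB2BGR)); pickle.dump(s,open(f'pics/{f}.pkl','wb')); return s
def load(f): return pickle.load(open(f'pics/{f}.pkl','rb'))
def ray(s,u,v):
    d=np.array([(u-s['cx'])/s['fx'],-(v-s['cy'])/s['fy'],-1]); T=np.array(s['cam_to_world']); return T[:3,3],T[:3,:3]@d
def atz(s,u,v,z):
    o,d=ray(s,u,v); return o+d*(z-o[2])/d[2]
def dep(s,u,v):
    o,d=ray(s,u,v); return o+d*s['z_map'][int(v),int(u)]
def crop(f,g,u0,v0,u1,v1,k):
    im=cv2.imread(f'pics/{f}.png')[v0:v1,u0:u1]; cv2.imwrite(f'pics/{g}.png',cv2.resize(im,None,fx=k,fy=k,interpolation=cv2.INTER_CUBIC))
E
python3 - <<'E'
from h import *
for n in ['top','side']:
    s=snap(n,n+'0'); print({k:v for k,v in s.items() if k not in('img','z_map')})
print(ctrl.observe())
E
```

```text
pics
{'fx': 403.3117377531549, 'fy': 403.3117377531549, 'cx': 315.14813157957644, 'cy': 197.7152608587067, 'cam_to_world': array([[-2.81627535e-02,  9.87372728e-01, -1.55890845e-01,
         2.54132544e+02],
       [-9.99424742e-01, -3.07611940e-02, -1.42805784e-02,
         3.77499491e+00],
       [-1.88956422e-02,  1.55398987e-01,  9.87671053e-01,
         1.49613245e+03],
       [ 0.00000000e+00,  0.00000000e+00,  0.00000000e+00,
         1.00000000e+00]])}
{'fx': 504.56996413140786, 'fy': 504.56996413140786, 'cx': 318.73048865744636, 'cy': 201.5562287826274, 'cam_to_world': array([[-7.10389341e-01,  5.25016553e-01, -4.68726576e-01,
        -1.90026535e+02],
       [-7.03722470e-01, -5.19422629e-01,  4.84742012e-01,
         7.09455285e+02],
       [ 1.10303905e-02,  6.74208982e-01,  7.38458245e-01,
         1.18589315e+03],
       [ 0.00000000e+00,  0.00000000e+00,  0.00000000e+00,
         1.00000000e+00]])}
{'time': 0.1, 'joints': array([-8.83157205e+01,  1.79569011e+01,  8.58498168e+01, -5.44739355e-04,
        7.62620946e+01, -1.27992789e+01]), 'qd': array([-0.05275613, -0.10513448, -0.10989594,  0.00757536, -0.08896463,
        0.06480805]), 'effort': array([ 1.11570389e-03, -4.12904298e+01, -2.60144699e+01, -2.43592431e-04,
        3.01629290e-03, -1.14018891e-05]), 'eef_pos': array([ 131.28770169, -508.07512625,  230.78533635]), 'orientation': array([[ 9.68218890e-01,  2.50104338e-01, -4.45314267e-05],
       [ 2.50104210e-01, -9.68218180e-01,  1.20021415e-03],
       [ 2.57062629e-04, -1.17320751e-03, -9.99999279e-01]]), 'ft_force': array([-1.00084195, -0.41149843, -0.21848049]), 'wrist_torque': array([-0.02374183, -0.00683679, -0.00296573]), 'finger_gap': 85.74291098529031}
```

View pics/top0.png

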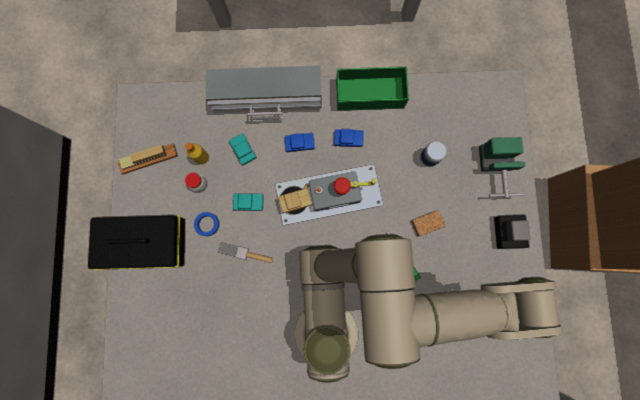

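View pics/side0.png

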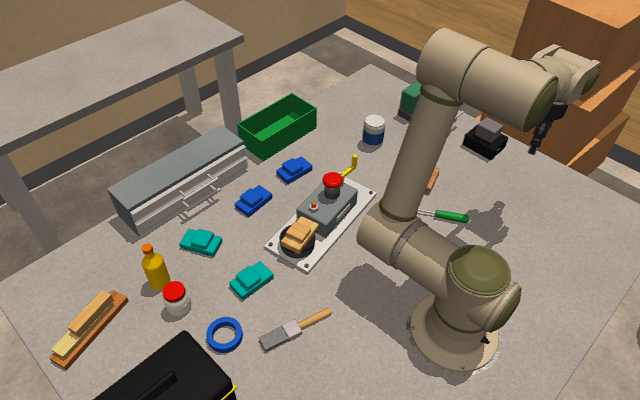

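```bash
python3 - <<'E'
from h import *
crop('top0','tc',260,150,400,240,5.5)
crop('side0','sc',250,130,390,280,4)
E
```

```text
(no output)
```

View pics/tc.png

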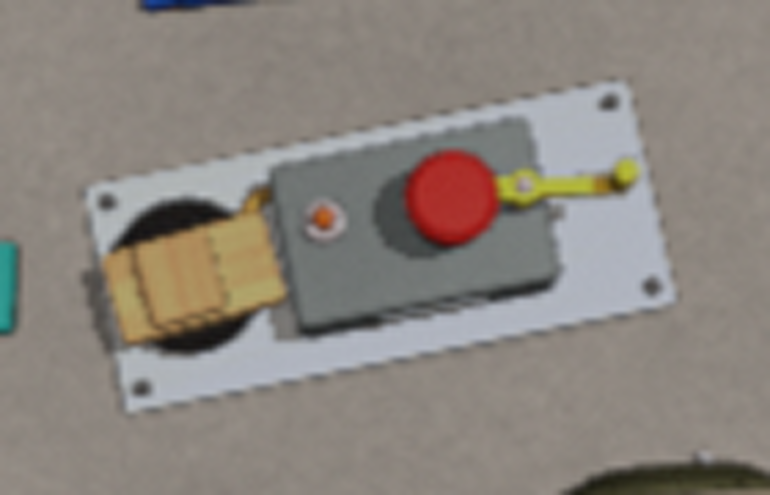

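View pics/sc.png

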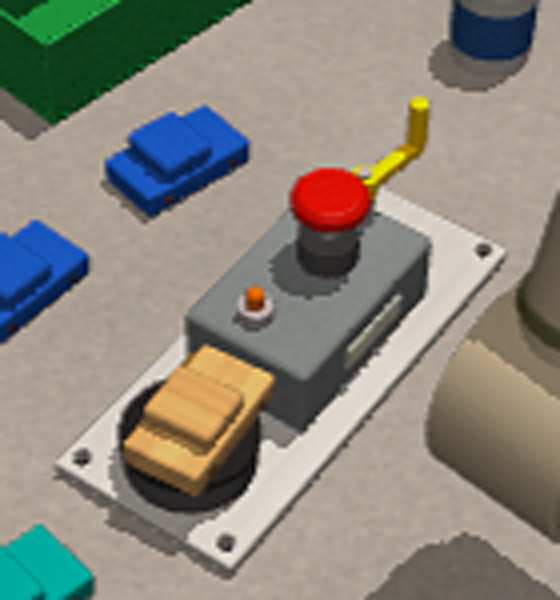

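Top crop: plunger head centre is at (453,197), hub at (524,186), peg top at (627,172) and pin at (323,218). In the side crop: head (332,197), peg top (419,104). I'll turn these into positions.

```bash
python3 - <<'E'
from h import *
t=load('top0');s=load('side0')
T=lambda u,v:(260+u/5.5,150+v/5.5); S=lambda u,v:(250+u/4,130+v/4)
for n,p,z in [('head',(453,195),150),('hub',(524,186),129),('peg',(627,168),163),('pin',(323,218),103),
 ('c1',(86,186),14),('c2',(628,83),14),('c3',(676,300),14),('c4',(128,410),14)]:
    print(n,atz(t,*T(*p),z).round(1))
for n,p,z in [('head',(332,195),150),('peg',(419,102),163),('pin',(256,291),103)]: print('side',n,atz(s,*S(*p),z).round(1))
print('dep head',dep(t,342,185),dep(s,333,178))
E
```

```text
head [505.8 -70.2 150. ]
hub [ 514. -116.  129.]
peg [ 516.8 -176.3  163. ]
pin [502.3  10.6 103. ]
c1 [545.4 171.8  14. ]
c2 [ 605.2 -200.1   14. ]
c3 [ 454.7 -224.6   14. ]
c4 [391.6 145.5  14. ]
side head [501.4 -63.6 150. ]
side peg [ 514.9 -171.6  163. ]
side pin [503.7  11.7 103. ]
dep head [508.11792726 -69.24612902 146.22072835] [502.05638333 -64.16873461 152.23068083]
```

Emit:
servo_tool(
  increments=[
    [[0.098,-0.0435,0,0,0,0],[0.098,-0.0435,0,0,0,0],[0.098,-0.0435,0,0,0,0],[0.098,-0.0435,0,0,0,0],[0.098,-0.0435,0,0,0,0]],
  ],
  grip=-1,
)

```text
time: 0.72
eef_pos: [342.4, -340.4, 231.2]
orientation: [[0.968, 0.25, -0.0], [0.25, -0.968, 0.0], [-0.0, -0.0, -1.0]]
ft_force: [0.6, -1.0, -0.2]
finger_gap: -0.0
```

Emit:
servo_tool(
  increments=[
    [[0.098,-0.0435,0,0,0,0],[0.098,-0.0435,0,0,0,0],[0.098,-0.0435,0,0,0,0],[0.098,-0.0435,0,0,0,0],[0.098,-0.0435,0,0,0,0]],
  ],
)

```text
time: 1.35
eef_pos: [552.5, -173.8, 231.0]
orientation: [[0.968, 0.25, -0.001], [0.25, -0.968, 0.0], [-0.0, -0.0, -1.0]]
ft_force: [0.8, -0.7, 0.9]
finger_gap: -0.2
```

Emit:
servo_tool(
  increments=[
    [[0,0,0,0,0,0.0139],[0,0,0,0,0,0.0139],[0,0,0,0,0,0.0139],[0,0,0,0,0,0.0139],[0,0,0,0,0,0.0139]],
  ],
)

```text
time: 1.98
eef_pos: [551.2, -175.1, 230.9]
orientation: [[0.999, 0.033, -0.001], [0.033, -0.999, 0.0], [-0.001, -0.001, -1.0]]
ft_force: [-0.5, 0.1, -0.6]
finger_gap: 0.3
```

```bash
python3 - <<'E'
from h import *
for n in ['wrist','top','side']: snap(n,n+'1')
crop('top1','tc1',260,130,420,240,5)
crop('side1','sc1',250,100,390,250,4)
o=ctrl.observe();print(o['time'],o['eef_pos'],o['orientation'],o['joints'],o['ft_force'])
E
```

```text
2.125 [ 551.21930692 -175.14693633  230.9825294 ] [[ 9.99381399e-01  3.51642976e-02 -5.40178484e-04]
 [ 3.51644636e-02 -9.99381494e-01  3.00957250e-04]
 [-5.29261430e-04 -3.19766164e-04 -9.99999809e-01]] [-2.92274732e+01  2.47574098e+01  7.61599409e+01 -6.50875831e-05
  7.91180787e+01  5.87573528e+01] [0.93144857 0.50107407 0.45615805]
```

View pics/wrist1.png

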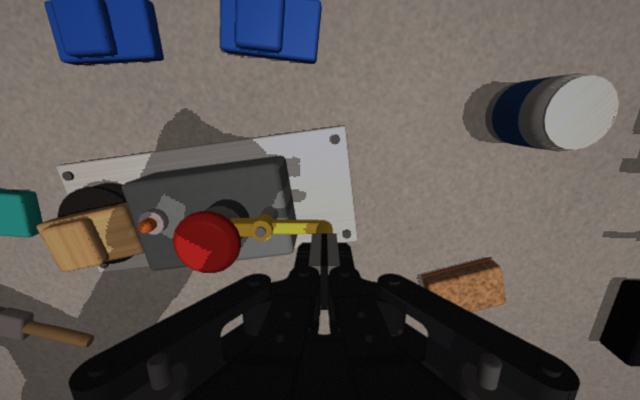

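View pics/sc1.png

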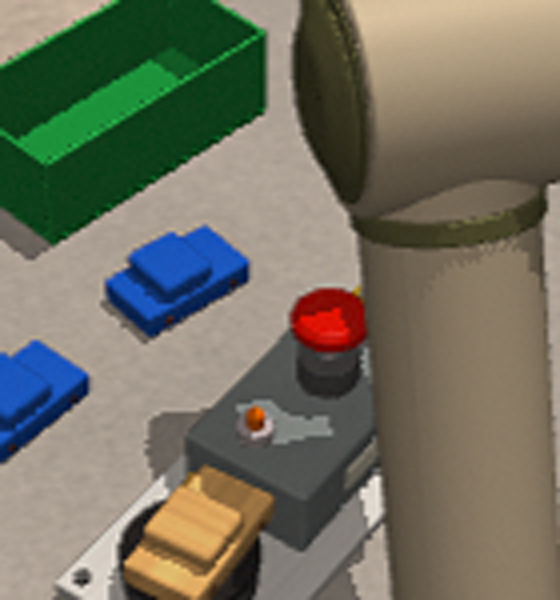

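Wrist view: peg top is near (325,228), hub cap at (262,229) and head centre about (207,241). I'll check these with the wrist camera.

```bash
python3 - <<'E'
from h import *
w=load('wrist1')
crop('wrist1','wc1',190,190,350,290,5)
print(w['cam_to_world'].round(3))
for n,p,z in [('head',(207,241),150),('hub',(262,229),129),('peg',(325,228),163),('pin',(147,226),103)]: print(n,atz(w,*p,z).round(1),dep(w,*p).round(1))
E
```

```text
[[ 3.40000e-02  9.58000e-01  2.86000e-01  6.23423e+02]
 [-9.99000e-01  3.20000e-02  9.00000e-03 -1.73706e+02]
 [-1.00000e-03 -2.86000e-01  9.58000e-01  3.72902e+02]
 [ 0.00000e+00  0.00000e+00  0.00000e+00  1.00000e+00]]
head [513.4 -75.5 150. ] [512.9 -75.1 149. ]
hub [ 517.2 -119.   129. ] [ 518.4 -119.6  131.8]
peg [ 534.6 -177.5  163. ] [ 524.3 -177.9  138.8]
pin [505.2   5.9 103. ] [505.6   5.2 104. ]
```

View pics/wc1.png

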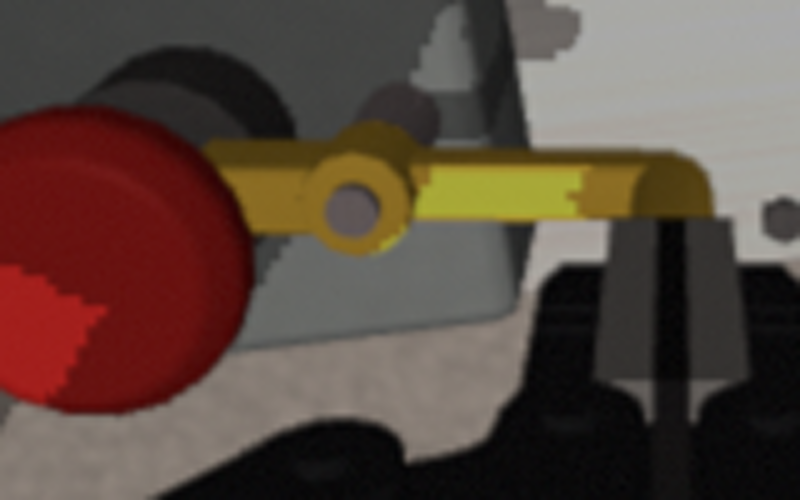

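Emit:
servo_tool(
  increments=[
    [[0,0,0.04,0,0,0],[0,0,0.05,0,0,0],[0,0,0.05,0,0,0],[0,0,0.04,0,0,0],[0,0,0.006,0,0,0]],
  ],
)

```text
time: 2.75
eef_pos: [550.8, -174.9, 137.1]
orientation: [[0.999, 0.035, -0.002], [0.035, -0.999, 0.001], [-0.002, -0.001, -1.0]]
ft_force: [0.3, -0.8, -0.2]
finger_gap: 0.2
```

Emit:
servo_tool(
  increments=[
    [[-0.01,0,0,0,0,0],[-0.01,0,0,0,0,0],[-0.01,0,0,0,0,0],[-0.006,0,0,0,0,0],[0,0,0,0,0,0]],
  ],
)

```text
time: 3.38
eef_pos: [533.2, -175.9, 138.6]
orientation: [[0.999, 0.034, 0.0], [0.034, -0.999, -0.0], [0.0, 0.0, -1.0]]
ft_force: [-0.1, -0.1, -0.2]
finger_gap: 0.1
```

Emit:
servo_tool(
  increments=[
    [[-0.0083,0.0024,0,0,0,0.0222],[-0.0083,0.0024,0,0,0,0.0222],[-0.0083,0.0024,0,0,0,0.0222],[-0.0083,0.0024,0,0,0,0.0222],[-0.0083,0.0024,0,0,0,0.0222]],
  ],
)

```text
time: 4.0
eef_pos: [512.3, -179.4, 138.3]
orientation: [[0.95, -0.311, 0.001], [-0.311, -0.95, 0.0], [0.0, -0.001, -1.0]]
ft_force: [2.1, 1.4, 0.4]
finger_gap: 0.2
```

Emit:
servo_tool(
  increments=[
    [[-0.0083,0.0024,0,0,0,0.0222],[-0.0083,0.0024,0,0,0,0.0222],[-0.0083,0.0024,0,0,0,0.0222],[-0.0083,0.0024,0,0,0,0.0222],[-0.0083,0.0024,0,0,0,0.0222]],
  ],
)

```text
time: 4.62
eef_pos: [491.2, -175.8, 138.4]
orientation: [[0.787, -0.617, 0.001], [-0.617, -0.787, 0.0], [0.001, -0.001, -1.0]]
ft_force: [2.0, 0.3, 0.1]
finger_gap: -0.1
```

Emit:
servo_tool(
  increments=[
    [[-0.0083,0.0024,0,0,0,0.0222],[-0.0083,0.0024,0,0,0,0.0222],[-0.0083,0.0024,0,0,0,0.0222],[-0.0083,0.0024,0,0,0,0.0222],[0,0,0,0,0,0]],
  ],
)

```text
time: 5.25
eef_pos: [475.7, -167.7, 138.3]
orientation: [[0.589, -0.808, -0.0], [-0.808, -0.589, 0.0], [-0.0, 0.0, -1.0]]
ft_force: [0.4, -0.8, -0.1]
finger_gap: -0.1
```

```bash
python3 - <<'E'
from h import *
for n in ['wrist','top']: snap(n,n+'2')
crop('top2','tc2',260,130,420,240,5)
o=ctrl.observe();print(o['time'],o['eef_pos'],o['joints'],o['ft_force'])
E
```

```text
5.35 [ 475.70848764 -167.80383763  138.2229566 ] [-3.27583383e+01  2.08578771e+01  9.66037600e+01 -3.03208429e-03
  6.25709820e+01  1.11127694e+02] [ 0.12544704 -0.8595414   0.17688324]
```

View pics/wrist2.png

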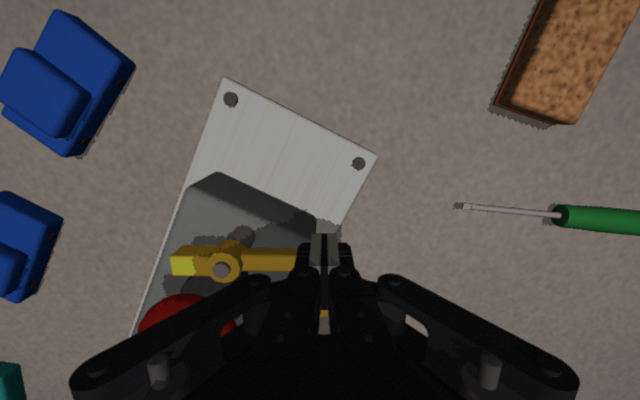

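View pics/tc2.png

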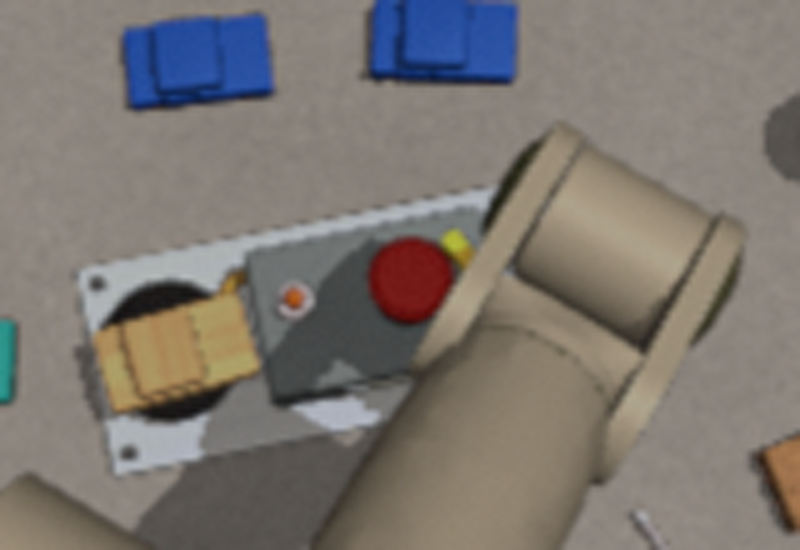

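Emit:
servo_tool(
  increments=[
    [[-0.0083,0.0024,0,0,0,0.0222],[-0.0083,0.0024,0,0,0,0.0222],[-0.0083,0.0024,0,0,0,0.0222],[-0.0042,0.0013,0,0,0,0.0111],[0,0,0,0,0,0]],
  ],
)

```text
time: 5.98
eef_pos: [464.7, -157.6, 138.3]
orientation: [[0.376, -0.926, -0.0], [-0.926, -0.376, 0.0], [-0.0, 0.0, -1.0]]
ft_force: [0.5, -0.8, 0.2]
finger_gap: -0.1
```

Emit:
servo_tool(
  increments=[
    [[-0.003,0.0,0,0,0,0],[-0.003,0.0,0,0,0,0],[0,0,0,0,0,0],[0,0,0,0,0,0],[0,0,0,0,0,0]],
  ],
)

```text
time: 6.6
eef_pos: [464.6, -157.1, 138.6]
orientation: [[0.376, -0.927, 0.003], [-0.927, -0.376, -0.005], [0.006, -0.001, -1.0]]
ft_force: [5.3, -11.8, -5.5]
finger_gap: -0.2
```

Emit:
servo_tool(
  increments=[
    [[0.02,0.0,0,0,0,0],[0.03,0.0,0,0,0,0],[0.01,0,-0.03,0,0,0],[0,0,-0.05,0,0,0],[0,0,-0.04,0,0,0]],
  ],
)

```text
time: 7.22
eef_pos: [475.0, -183.2, 199.1]
orientation: [[0.375, -0.927, -0.0], [-0.927, -0.375, 0.0], [-0.0, 0.0, -1.0]]
ft_force: [-0.3, 0.4, -0.2]
finger_gap: -0.2
```

```bash
python3 - <<'E'
from h import *
for n in ['wrist','side']: snap(n,n+'3')
crop('side3','sc3',250,100,400,250,4)
o=ctrl.observe();print(o['time'],o['eef_pos'],o['joints'],o['ft_force'])
E
```

```text
7.325 [ 475.6173415  -183.45477641  199.94785104] [-3.42844533e+01  1.74545543e+01  9.13020492e+01  8.64046015e-03
  7.10588107e+01  1.23663113e+02] [ 0.79092832  0.85602463 -0.6471619 ]
```

View pics/wrist3.png

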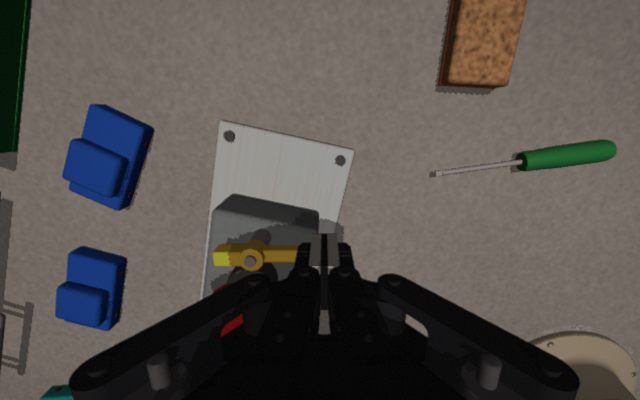

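View pics/sc3.png

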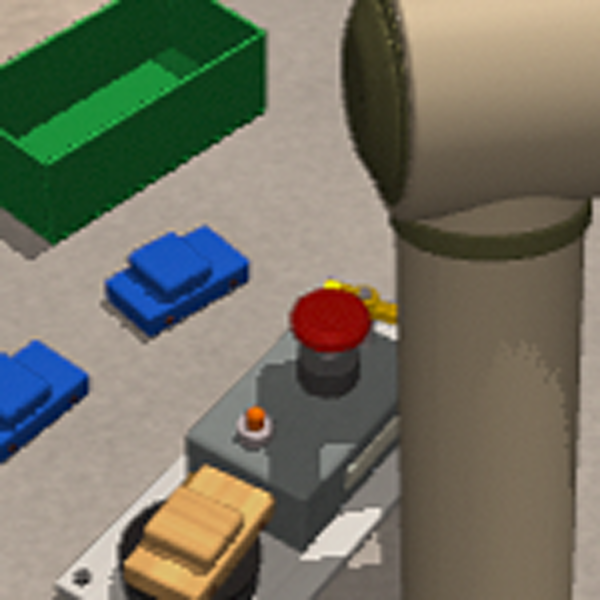

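Emit:
servo_tool(
  increments=[
    [[-0.062,-0.0473,0,0,0,0],[-0.062,-0.0473,0,0,0,0],[-0.061,-0.0473,0,0,0,0],[0,0,0.03,0,0,0],[0,0,0.04,0,0,0]],
  ],
)

```text
time: 7.95
eef_pos: [505.6, -70.6, 161.7]
orientation: [[0.376, -0.927, -0.001], [-0.927, -0.376, 0.0], [-0.0, 0.001, -1.0]]
ft_force: [0.0, -0.5, -0.4]
finger_gap: -0.1
```

```bash
python3 - <<'E'
from h import *
for n in ['wrist','side']: snap(n,n+'4')
crop('side4','sc4',250,100,400,250,4)
o=ctrl.observe();print(o['time'],o['eef_pos'],o['joints'],o['ft_force'])
E
```

```text
8.05 [504.44792071 -70.60323144 160.37712638] [-2.11613611e+01  2.00440351e+01  9.40610074e+01 -9.49651022e-03
  6.62135690e+01  1.36828058e+02] [ 0.5595461  -0.22895941 -0.76694322]
```

View pics/sc4.png

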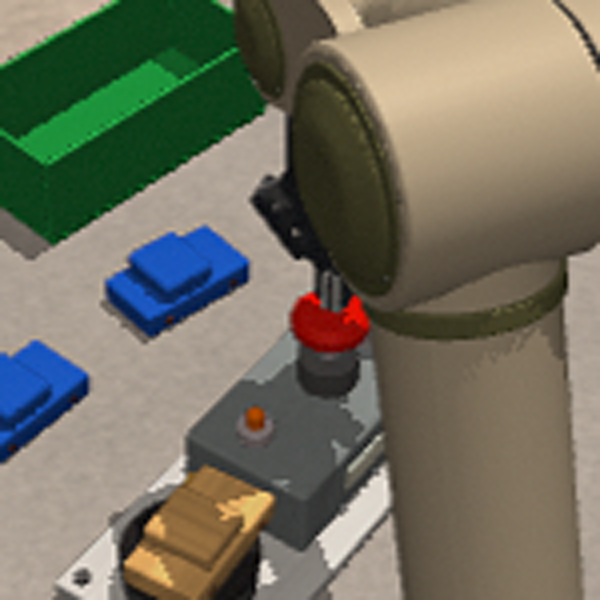

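View pics/wrist4.png

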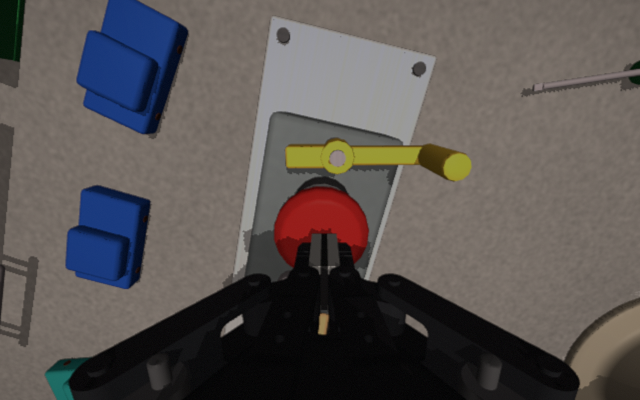

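The wrist view shows the lock swung aside: hub at (338,157), peg top at (458,165), tab at (290,157), clear of the head. The fingers are above the head. Starting the first stroke.

Emit:
servo_tool(
  increments=[
    [[0,0,0.02,0,0,0],[0,0,0.02,0,0,0],[0,0,0.017,0,0,0],[0,0,0,0,0,0],[0,0,0,0,0,0]],
  ],
)

```text
time: 8.68
eef_pos: [506.1, -70.9, 135.6]
orientation: [[0.375, -0.927, 0.001], [-0.927, -0.375, -0.001], [0.001, -0.001, -1.0]]
ft_force: [-3.1, -0.9, 9.3]
finger_gap: -0.3
```

Emit:
servo_tool(
  increments=[
    [[0,0,-0.02,0,0,0],[0,0,-0.02,0,0,0],[0,0,-0.017,0,0,0],[0,0,0,0,0,0],[0,0,0,0,0,0]],
  ],
)

```text
time: 9.3
eef_pos: [505.7, -70.1, 162.9]
orientation: [[0.375, -0.927, -0.001], [-0.927, -0.375, 0.0], [-0.001, 0.0, -1.0]]
ft_force: [0.5, 0.5, -0.5]
finger_gap: -0.2
```

```bash
python3 - <<'E'
from h import *
snap('side','side5')
crop('side5','sc5',250,100,400,250,4)
w=load('wrist4')
h=atz(w,338,157,129);p=atz(w,458,165,163);print(h,p, np.degrees(np.arctan2(*(p-h)[1::-1])))
o=ctrl.observe();print(o['time'],o['eef_pos'],o['ft_force'])
E
```

```text
[ 514.43149134 -117.87126889  129.        ] [ 460.06715728 -141.09972132  163.        ] -156.86425359376227
9.35 [505.65542926 -70.1202125  162.85292164] [-0.38328578 -1.1245833  -0.33200547]
```

View pics/sc5.png

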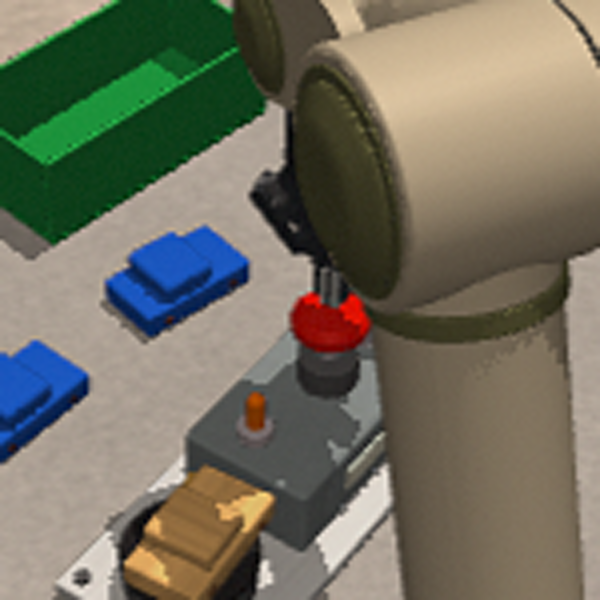

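The pin rose, its tip moving from crop v≈408 to ≈394. The stroke bottomed at about 14.4 mm, so I'll go deeper.

Emit:
servo_tool(
  increments=[
    [[0,0,0.022,0,0,0],[0,0,0.022,0,0,0],[0,0,0.02,0,0,0],[0,0,0,0,0,0],[0,0,0,0,0,0]],
  ],
)

```text
time: 9.98
eef_pos: [506.1, -70.3, 131.7]
orientation: [[0.375, -0.927, 0.001], [-0.927, -0.375, -0.0], [0.001, -0.001, -1.0]]
ft_force: [-3.6, 0.8, 12.4]
finger_gap: -0.0
```

Emit:
servo_tool(
  increments=[
    [[0,0,-0.022,0,0,0],[0,0,-0.022,0,0,0],[0,0,-0.02,0,0,0],[0,0,0,0,0,0],[0,0,0,0,0,0]],
  ],
)

```text
time: 10.6
eef_pos: [505.6, -70.1, 162.7]
orientation: [[0.375, -0.927, -0.001], [-0.927, -0.375, 0.0], [-0.001, 0.001, -1.0]]
ft_force: [-0.0, 0.5, -0.5]
finger_gap: -0.1
```

```bash
python3 - <<'E'
from h import *
snap('side','side6')
crop('side6','sc6',250,100,400,250,4)
E
```

```text
(no output)
```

View pics/sc6.png

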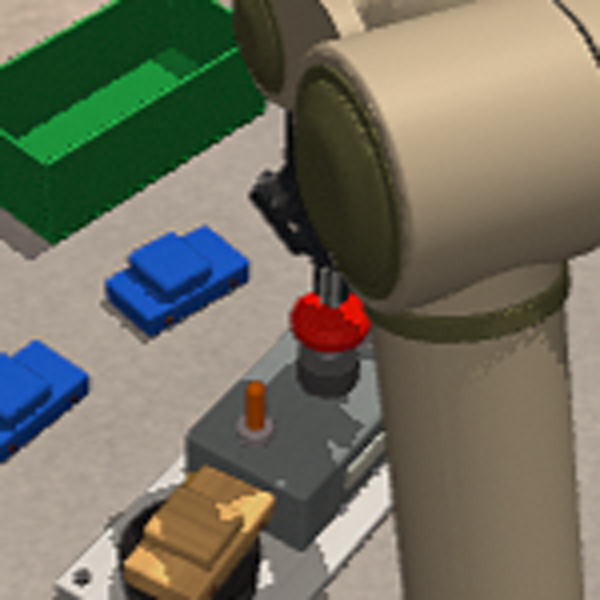

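The second stroke worked too: pin tip now at crop v≈381, no green yet. Two more strokes.

Emit:
servo_tool(
  increments=[
    [[0,0,0.022,0,0,0],[0,0,0.022,0,0,0],[0,0,0.02,0,0,0],[0,0,0,0,0,0],[0,0,0,0,0,0]],
  ],
)

```text
time: 11.28
eef_pos: [506.0, -70.3, 131.7]
orientation: [[0.375, -0.927, 0.001], [-0.927, -0.375, -0.0], [0.001, -0.0, -1.0]]
ft_force: [-3.9, 1.1, 13.1]
finger_gap: 0.0
```

Emit:
servo_tool(
  increments=[
    [[0,0,-0.022,0,0,0],[0,0,-0.022,0,0,0],[0,0,-0.02,0,0,0],[0,0,0,0,0,0],[0,0,0,0,0,0]],
  ],
)

```text
time: 11.9
eef_pos: [505.6, -70.1, 162.7]
orientation: [[0.375, -0.927, -0.001], [-0.927, -0.375, 0.0], [-0.001, 0.001, -1.0]]
ft_force: [1.5, 0.9, 0.3]
finger_gap: -0.0
```

Emit:
servo_tool(
  increments=[
    [[0,0,0.022,0,0,0],[0,0,0.022,0,0,0],[0,0,0.02,0,0,0],[0,0,0,0,0,0],[0,0,0,0,0,0]],
  ],
)

```text
time: 12.52
eef_pos: [506.0, -70.3, 131.6]
orientation: [[0.375, -0.927, 0.0], [-0.927, -0.375, -0.0], [0.0, -0.0, -1.0]]
ft_force: [-3.4, -0.0, 12.5]
finger_gap: 0.0
```

Emit:
servo_tool(
  increments=[
    [[0,0,-0.022,0,0,0],[0,0,-0.022,0,0,0],[0,0,-0.02,0,0,0],[0,0,0,0,0,0],[0,0,0,0,0,0]],
  ],
)

```text
time: 13.15
eef_pos: [505.6, -70.1, 162.7]
orientation: [[0.375, -0.927, -0.001], [-0.927, -0.375, 0.0], [-0.001, 0.001, -1.0]]
ft_force: [0.2, 0.8, -0.1]
finger_gap: 0.3
```

```bash
python3 - <<'E'
from h import *
snap('side','side7')
crop('side7','sc7',250,100,400,250,4)
E
```

```text
(no output)
```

View pics/sc7.png

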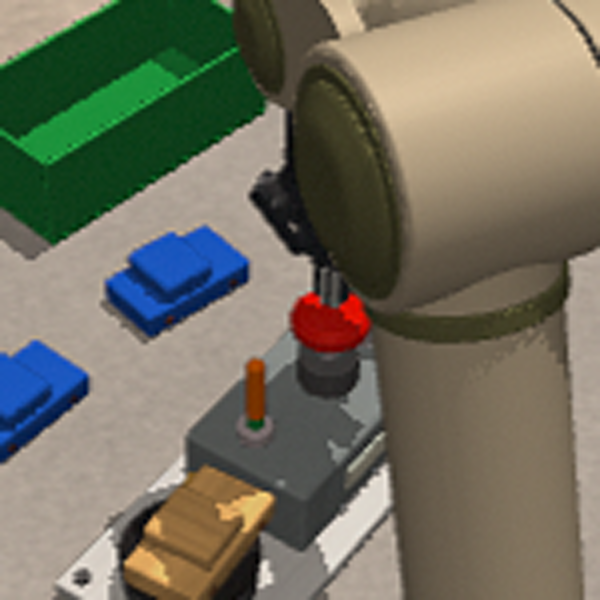

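Green foot now shows at crop (257,424) and the tip is at v≈360. Extra strokes change nothing once it is out, so I'll do one more to confirm it is at the stop, then retreat.

Emit:
servo_tool(
  increments=[
    [[0,0,0.022,0,0,0],[0,0,0.022,0,0,0],[0,0,0.02,0,0,0],[0,0,0,0,0,0],[0,0,0,0,0,0]],
  ],
)

```text
time: 13.82
eef_pos: [506.0, -70.3, 131.7]
orientation: [[0.375, -0.927, 0.001], [-0.927, -0.375, -0.0], [0.001, -0.0, -1.0]]
ft_force: [-3.4, 1.6, 12.1]
finger_gap: -0.1
```

Emit:
servo_tool(
  increments=[
    [[0,0,-0.022,0,0,0],[0,0,-0.022,0,0,0],[0,0,-0.03,0,0,0],[0,0,-0.04,0,0,0],[0,0,-0.06,0,0,0]],
  ],
)

```text
time: 14.45
eef_pos: [505.4, -70.1, 218.3]
orientation: [[0.375, -0.927, -0.002], [-0.927, -0.375, 0.001], [-0.002, 0.002, -1.0]]
ft_force: [0.1, -0.1, 0.4]
finger_gap: -0.1
```

Emit:
servo_tool(
  increments=[
    [[0.09,0,0,0,0,0],[0.1,0,0,0,0,0],[0.1,0,0,0,0,0],[0.1,0,0,0,0,0],[0,0,0,0,0,0]],
  ],
)

```text
time: 15.08
eef_pos: [579.0, -253.7, 216.7]
orientation: [[0.372, -0.928, -0.002], [-0.928, -0.372, 0.001], [-0.001, 0.001, -1.0]]
ft_force: [-0.2, 0.6, -0.7]
finger_gap: -0.1
```

```bash
python3 - <<'E'
from h import *
s=snap('side','side8');snap('top','top8')
crop('side8','sc8',250,100,400,250,4)
crop('top8','tc8',260,130,420,240,5)
for v in (190,190.5): pass
for f in ('side7','side8'):
    im=load(f)['img'][185:212,308:320].astype(int); r,g,b=im[...,0],im[...,1],im[...,2]
    print(f,'orange rows',185+np.where(((r>120)&(b<60)).any(1))[0][[0,-1]],'green rows',185+np.where(((g>r+20)&(g>b+20)).any(1))[0])
o=ctrl.observe();print(o['time'],o['eef_pos'],o['ft_force'])
E
```

```text
side7 orange rows [190 204] green rows [205 206 207]
side8 orange rows [189 204] green rows [205 206 207]
15.175 [ 578.79642144 -250.81220022  217.64406314] [-0.2204215  -0.46040755 -0.45813167]
```

View pics/sc8.png

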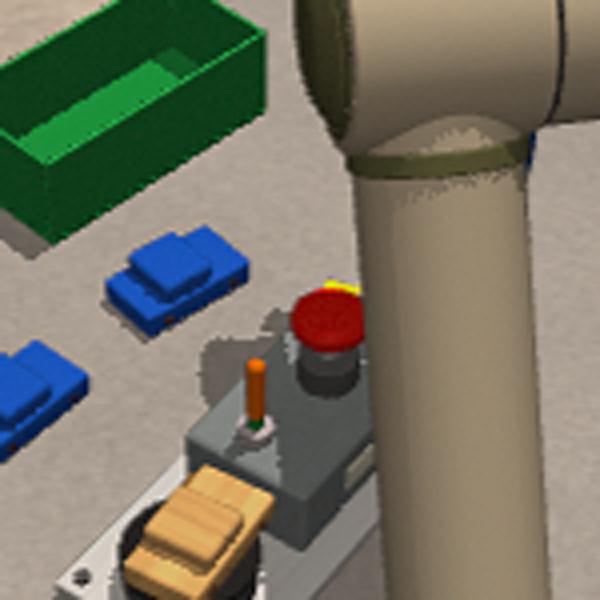

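View pics/tc8.png

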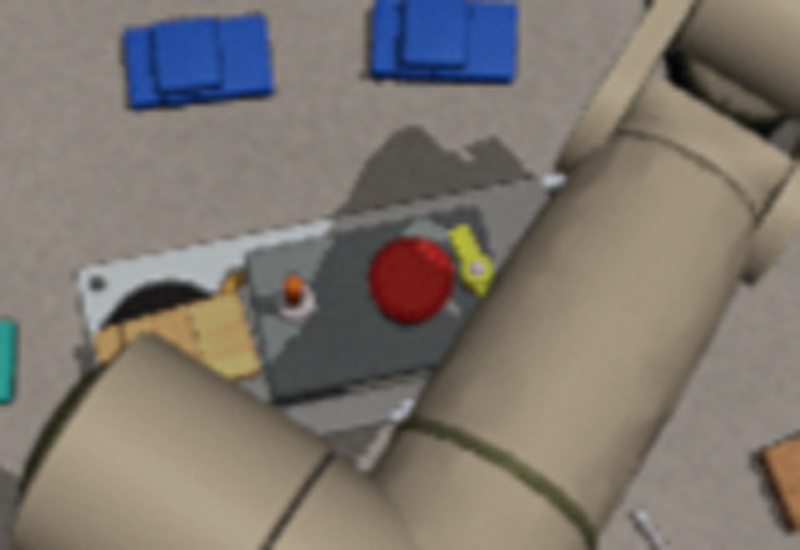

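The pin didn't change with the extra stroke, so it is at its stop. The plunger is up, the lock is aside and the car is where it was. I'll let the arm settle and hand in.

Emit:
servo_tool(
  increments=[
    [[0,0,0,0,0,0],[0,0,0,0,0,0],[0,0,0,0,0,0],[0,0,0,0,0,0],[0,0,0,0,0,0]],
  ],
)

```text
time: 15.8
eef_pos: [579.0, -250.9, 218.3]
orientation: [[0.375, -0.927, -0.0], [-0.927, -0.375, -0.0], [-0.0, 0.0, -1.0]]
ft_force: [0.2, 0.3, 0.2]
finger_gap: 0.1
```

```bash
python3 -c "
from h import *
print(ctrl.job_done())"
```

```text
the job is handed in; nothing more can be done
None
```

The job is done and handed in at about 16 s. I pushed the lock aside to its stop with the shut fingers. I then pumped the plunger five times, letting it spring right up each time, and moved the arm clear.

- **Lock:** it stopped against about 13 N. The wrist camera put it at about 1.33 rad, against the 1.35 stop. The tab is clear of the plunger head.
- **Strokes:** the first went down only about 14.4 mm, close to the 14 mm limit, but the pin rose on it. The other four went down about 18 mm.
- **Pin:** the green foot showed after the fourth stroke. The fifth left the tip within one pixel of where it was and the green unchanged, so the pin is at its stop.
- **At hand-in:** the plunger is up and nothing is touching the robot. The toy car looks unmoved in the side view, and nothing else was touched.
- **Disagreement between cameras:** their readings of the plunger head's position differed by up to about 13 mm. I used a centre consistent with the base corners, and the fingers met the head properly.

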